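# Lock the wheel and find the socket that fits

## Robot

A 6-joint arm with a two-finger parallel gripper is mounted at the origin on the work surface. World frame = base frame: x ahead of the robot, y to its left, z up, the work surface at z = 0. Lengths are in m, angles in rad, forces in N, time in s.
With the tool pointing down it reaches from about 0.25 to 0.775 m from the base axis. Payload 8.9 kg.
Tool frame: the origin (TCP) lies midway between the tips of the shut fingers; the grasp point (between the pads) lies 19 mm behind it; z points along the fingers, x is the direction in which the jaws open and shut, and the axes are right-handed (so a half turn about z gives the same grasp; the last joint's range is limited). The gripper opens to 85 mm and grips with 20 to 120 N. Pads are 22 mm wide; open, the fingers measure 114 mm over their backs; the gripper's body (76 mm by 85 mm) begins 54 mm behind the grasp point. The pads swing forward as they close: fully open they stand 13 mm farther back than shut.
Start: joints at [-1.338, 0.291, -0.153, 1.127, 0, 1.431], TCP at [0.191, -0.489, 0.231] pointing down, gripper open.
Joint ranges: [-2.52, 2.52], [-0.91, 1.74], [-1.3, 1.37], [-1.96, 2.02], [-1.52, 1.47], [-3.14, 3.14]. Speed limits (rad/s): [2.22, 2.22, 2.79, 3.14, 3.14, 3.14].

## Interface

Orientations are given as a unit quaternion [w, x, y, z].
In Python, from plant import arm gives the robot as it stands. The module is installed in compiled form; this text tells all that it offers.
- The arm moves only by the tool carry_out, never from a script. Its argument "plan" is one flat list of numbers, 4 for each row, row after row: the shift along the tool's x, y, z in cm, then the turn about the tool's z in degrees. A call has 1 to 20 rows; each row is the pose to reach, as a shift and turn from the pose commanded when the call began, along the tool's axes at that moment; what a row does not reach only later rows make up. A row lasts 1/8 s, in which the tool goes at most 62.5 mm and 10.7 degrees, less where a joint would pass 70% of its speed; a pose out of reach is approached as far as the arm can. A call with a gripper value outside its range is refused whole. "grip" is the opening, from 0 (shut) to 1 (fully open), set as the call begins (left out, the last holds). The fingers move at their own pace and stop on an object; the grip force is fixed at half the most. Time passes only in rows, so rows that repeat a pose let the fingers close. It gives the time, the measured TCP pose, the force and the opening at its end, in the units of the state.
- arm.sense(): the state, without advancing time (a new reading comes with each control period).
- arm.grab_frame(name): name is "side" or "top"; returns a dict with "img" (420x560x3 uint8, red, green, blue), "mtx" (3x3 intrinsics, pixels), "camera_from_world" (4x4, takes a point from world to camera coordinates). Camera axes: x right, y up, looking along -z (the intrinsics and any distortion apply to the point x, -y, -z); pixel columns grow to the right and rows downward; lengths in m; the calibration is good to about 2 mm. A picture is of the moment at which its call begins. There is no depth.
- arm.close_job(): hands the job in, once; it reports no verdict.
Trained networks look in the newest picture that a camera, given by its name, has taken for a name from the list of things; names that differ only in an ending like _2 or _b are one class to them, and where a whole thing is asked for, a point or a joint stands for the part that bears it (a point fixed in the world has none). Each returns a list of dicts, best first, with "confidence" (0 to 1); they miss things now and then, are a little off and sometimes report something else, mostly with a low value. They report only what shows in the picture. A call takes as long as a camera call. They do not tell look-alikes from the thing itself.
- arm.cut_out(camera, name): "mask" (420x560 bool, what is visible of it) and "extent" ([centre column, centre row, width, height] in pixels, round what is visible of it).
The state is a dict: "time_s": time; "qpos": joint angles; "dq": joint speeds; "joint_efforts": joint torques, N m; "eef_pos": TCP position; "tcp_rot": TCP orientation; "wrist_force": force on the tool from outside, world axes, zero at the start; "ft_torque": the same for the moment, N m; "grip_width": finger opening in m.
Only numpy, scipy, OpenCV 4.12 (cv2) and the standard library are available. Lean on these libraries where they do the work, as an engineer would, in place of code of your own. Each camera call takes 0.05 s, during which the arm holds its last target. There are 200 camera calls.

## Task

First slide the wooden stop bar along the bench, without lifting it, onto the yellow mark so that it closes the open side of the cradle, flush against both jaw ends. Then try the sockets from the black tray on the brass nut of the wheel in the cradle until you have the one that fits, and finish while still gripping it, upright and pushed fully down over the nut to the bottom of the recess. The sockets that do not fit must stand upright in the black tray at the end, and everything else on the bench stays where it is.

Things in the scene. Friction and masses are not known exactly. Their poses are not given: they have to be found in the camera images.
- cradle: Fixed low grey U-shaped cradle, 32 mm high, 172 mm wide outside along x: two 20 mm jaws along its y (at x = -76 and +76 mm), back bar at y = -84 mm, open towards +y where the jaws end at y = +66 mm. Origin on the bench under the centre of the pinkish abrasive wheel fixed flat in it (130 mm across, 28 mm thick). On the wheel an aluminium flange, 68 mm across, 42 mm above the bench.
- seat (a point): Centre of the round recess in that flange, on its floor, 28 mm above the bench, where the underside centre of the fitting socket ends; axes as the cradle's. The rim is 42 mm above the bench. A socket too small stops on top of the nut, one too large stops on the rim, only the right one reaches the floor.
- nut_top (a point): Centre of the top of the brass hex nut in the recess, 50 mm above the bench, 8 mm proud of the rim; edge chamfered 1.5 mm, with an 8 mm thick stud 4 mm higher. 14, 21 or 28 mm across flats, different from run to run. Corners along the cradle's +x and -x and every 60 degrees from there. Nut and wheel are fixed and do not turn.
- mark (a point): Centre of the yellow rectangle painted on the bench across the cradle's open side (190 x 52 mm), at the cradle's y = +86 mm; axes as the cradle's. A bar centred here touches both jaw ends.
- spare_near (a point): Point on the bench under the centre of a spare wheel with its own flange and nut, same shape, 130 mm in diameter, up to 54 mm high, fixed; not part of the job.
- spare_left (a point): Point on the bench under the centre of the other spare wheel, same shape, fixed; not part of the job.
- bar: Loose light-wood stop bar lying on the bench on the open side of the cradle, 180 mm along its x, 40 mm along its y, 45 mm high, about 0.25 kg. Origin at the centre of its underside. It starts roughly parallel to the cradle's x, 10 to 15 cm out along the cradle's +y from the yellow mark.
- tray_floor (a point): Centre of the inner floor (4 mm above the bench) of the fixed black socket tray: inside 242 mm along its x, 72 mm along its y, walls 4 mm thick, rim 16 mm above the bench. The three sockets stand in a row along its x, 78 mm apart, in any order.
- compound_bar: Green polishing compound bar, 110 x 40 x 28 mm, loose bystander; origin at the centre of its underside.
- oil_bottle: White oil bottle, 56 mm across, 140 mm high, loose bystander; origin at the centre of its underside.
- paste_jar: Amber paste jar with steel lid, 64 mm across, 70 mm high, loose bystander; origin at the centre of its underside.
- washer: Loose steel washer, 44 mm across, 8 mm thick, bystander; origin at the centre of its underside.
- wood_offcut: Brown wood offcut, 120 x 60 x 30 mm, loose bystander; origin at the centre of its underside.
- screwdriver: Red screwdriver lying along its x, 200 mm long, 26 mm thick, loose bystander; origin under its middle.
- socket_small: Loose steel socket, mouth down, 120 g: cup 23 mm across, 34 mm high, hex cavity 30 mm deep and 15.5 mm across flats (fits a 14 mm nut); on it, to grip by, an 18 mm square dark shank with red end, 34 to 80 mm high. Origin: centre of the underside, z up; x, y square to the shank's faces; cavity corners along +x, -x and every 60 degrees from there.
- socket_medium: Loose steel socket, mouth down, 180 g: cup 31.6 mm across, 34 mm high, hex cavity 30 mm deep and 22.5 mm across flats (fits a 21 mm nut); on it, to grip by, an 18 mm square dark shank with red end, 34 to 80 mm high. Origin: centre of the underside, z up; x, y square to the shank's faces; cavity corners along +x, -x and every 60 degrees from there.
- socket_large: Loose steel socket, mouth down, 280 g: cup 40 mm across, 34 mm high, hex cavity 30 mm deep and 29.5 mm across flats (fits a 28 mm nut); on it, to grip by, an 18 mm square dark shank with red end, 34 to 80 mm high. Origin: centre of the underside, z up; x, y square to the shank's faces; cavity corners along +x, -x and every 60 degrees from there.
Things that resemble listed ones, but are neither listed nor needed, are in the scene too. What is shaped like the socket_large but pink or purple is not meant. Of the things shaped like the bar, the wood one is meant.

How it is judged:
By the outcome, as a careful person would: the job done as asked, in the order asked, and still so for the second after the job is handed in, while the arm keeps its last pose, push and grip.
It also fails if it takes over 72 s, if anything falls off the work surface, if the arm or the gripper's body presses on something with over 40 N, if the wrist force passes 120 N, or if a joint passes its speed limit or range.

## Working session

There is one attempt and no reset: what is moved stays moved. The work goes in short steps, Python scripts to look and compute and a tool call to move; the robot and the scene stay as the last step left them, time stands still between calls to the robot, and variables do not carry over. Pictures are saved under pics/ and viewed, on a budget of 10 in all, crops included, one or two more only if the job needs it, and the job is handed in when it is done.

Besides the shell and the picture viewer there is one more tool, called after "Call:" in YAML: its name, and indented under it one key for each argument. carry_out: Moves the arm, as the interface text tells. Its arguments: {"type":"object","properties":{"plan":{"type":"array","items":{"type":"number"}},"grip":{"type":"number"}},"required":["plan"]}

```bash
mkdir -p pics; cat > h.py <<'E'
import numpy as np, cv2
from plant import arm
def grab(n,save=None):
    f=arm.grab_frame(n)
    if save: cv2.imwrite('pics/'+save,f['img'][:,:,::-1])
    return f
def back(f,uv,z):
    K=np.array(f['mtx']);T=np.array(f['camera_from_world'])
    d=np.linalg.inv(K)@np.array([uv[0],uv[1],1.]); d=np.array([d[0],-d[1],-d[2]])
    R=T[:3,:3];c=-R.T@T[:3,3];w=R.T@d
    return c+w*(z-c[2])/w[2]
def proj(f,p):
    K=np.array(f['mtx']);T=np.array(f['camera_from_world'])
    q=T[:3,:3]@np.array(p,float)+T[:3,3]; q=K@np.array([q[0],-q[1],-q[2]]); return q[:2]/q[2]
E
python3 - <<'E'
from h import *
np.set_printoptions(precision=4,suppress=True)
s=arm.sense(); print({k:np.round(v,4) for k,v in s.items()})
for n in('top','side'):
    f=grab(n,n+'0.png'); T=f['camera_from_world'];print(n,f['mtx'],-T[:3,:3].T@T[:3,3],[k for k in f])
    print([back(f,uv,0)[:2] for uv in((0,0),(559,0),(559,419),(0,419))])
    for k in('cradle','bar','tray_floor','socket_small','socket_medium','socket_large','oil_bottle','mark','nut_top'):
        try:
            for r in arm.cut_out(n,k): print(k,round(r['confidence'],2),np.round(r['extent'],1))
        except Exception as e: print(k,e)
E
```

```text
{'time_s': np.float64(0.0), 'qpos': array([-1.3383,  0.2913, -0.1541,  1.1267,  0.    ,  1.4315]), 'dq': array([-0.0009,  0.0004,  0.0003,  0.0001, -0.0009,  0.0003]), 'joint_efforts': array([ -0.0034, -53.7146,  33.1372,   0.0162,  -0.0003,  -0.    ]), 'eef_pos': array([ 0.1906, -0.4887,  0.2307]), 'tcp_rot': array([-0.0004,  0.8256, -0.5642, -0.0005]), 'wrist_force': array([-0.279 ,  0.137 , -1.0371]), 'ft_torque': array([0.0396, 0.0064, 0.0149]), 'grip_width': np.float64(0.0855)}
top [[400.9192   0.     280.7047]
 [  0.     400.9192 215.1119]
 [  0.       0.       1.    ]] [ 0.3111 -0.0036  1.18  ] ['img', 'mtx', 'camera_from_world']
[array([1.2196, 0.9573]), array([ 1.2655, -0.8897]), array([-0.0245, -0.7697]), array([-0.0691,  0.7622])]
cradle 0.72 [339.7 227.4  77.6  72.8]
bar 0.93 [190.5 313.9  70.4  25.5]
bar 0.72 [267.3 231.4  16.6  61. ]
tray_floor 0.64 [159.9 221.   42.   84.3]
socket_small 0.46 [149.1 246.1  16.2  15.2]
socket_medium 0.46 [163.6 193.8  13.4  11. ]
socket_large 0.66 [123.  225.1  19.2  12.9]
socket_large 0.59 [190.4 241.1  15.5  12.2]
socket_large 0.46 [15
[... 272 characters left out ...]
[-0.0419  0.7346  0.9136] ['img', 'mtx', 'camera_from_world']
[array([ 3.088 , -0.5808]), array([ 0.2907, -2.5552]), array([-0.2645,  0.106 ]), array([0.6326, 0.7691])]
bar 0.87 [283.  238.1  61.4  45.3]
bar 0.84 [311.8 334.4  46.5  82.1]
tray_floor 0.76 [193.7 318.5  93.4  79.3]
socket_small 0.66 [211.2 324.3  14.3  29. ]
socket_medium 0.89 [171.8 289.1  18.   29.5]
socket_large 0.64 [164.2 344.8  20.9  28.9]
socket_large 0.6 [190.9 305.5  16.7  30.4]
socket_large 0.55 [239.1 289.9  21.2  29.9]
oil_bottle 0.94 [120.2 308.6  33.7  54.9]
oil_bottle 0.57 [316.9 136.3  35.1  20.7]
oil_bottle 0.4 [284.3 238.4  64.2  44. ]
mark 0.62 [311.3 198.6  81.8  67.3]
nut_top 0.63 [314.4 196.6  77.   61.2]
```

View pics/top0.png

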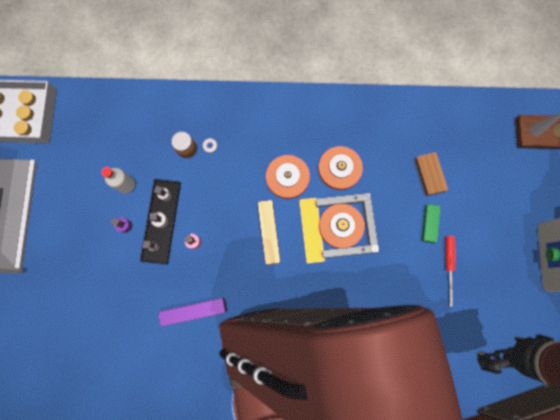

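View pics/side0.png

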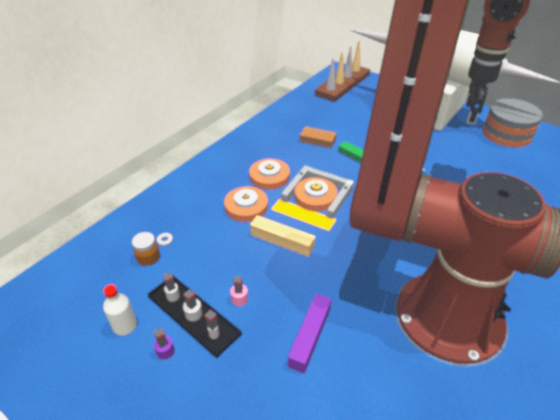

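The top view shows the wooden bar at about (267,231), the mark at (312,230) and the cradle wheel at (342,226). The tray sockets are medium (163,193), large (159,221) and small (150,246), and the side view agrees. Next I fit poses to the silhouettes in both cameras.

```bash
cat >> h.py <<'E'
from scipy.optimize import minimize
def boxpts(l,w,h,z0=0): return np.array([[a*l/2,b*w/2,c] for a in(-1,1) for b in(-1,1) for c in(z0,z0+h)])
def cylpts(r,z0,z1,n=24):
    t=np.arange(n)*2*np.pi/n
    return np.vstack([np.c_[r*np.cos(t),r*np.sin(t),0*t+z] for z in(z0,z1)])
def render(f,parts,p,S=4):
    m=np.zeros((420*S,560*S),np.uint8);c,s=np.cos(p[2]),np.sin(p[2])
    for P in parts:
        W=np.c_[p[0]+c*P[:,0]-s*P[:,1],p[1]+s*P[:,0]+c*P[:,1],P[:,2]]
        uv=np.array([proj(f,w) for w in W]); h=cv2.convexHull(((uv+.5)*S).astype(np.float32))
        cv2.fillConvexPoly(m,np.round(h).astype(np.int32),255)
    return cv2.GaussianBlur(cv2.resize(m,(560,420),interpolation=cv2.INTER_AREA)/255.,(3,3),0)
def fit(views,parts,p0,yaw=True,ds=(.006,.05)):
    """views: list of (frame,mask)"""
    def cost(q):
        p=[q[0],q[1],q[2] if yaw else p0[2]];c=0
        for f,m in views: c+=np.abs(render(f,parts,p)-m).sum()/m.sum()
        return c
    x0=np.array(p0[:3] if yaw else p0[:2],float); n=len(x0)
    sx=np.vstack([x0]+[x0+np.eye(n)[i]*(ds[0] if i<2 else ds[1]) for i in range(n)])
    r=minimize(cost,x0,method='Nelder-Mead',options=dict(initial_simplex=sx,xatol=1e-4,fatol=1e-4))
    return r.x,r.fun/len(views)
def hsvm(f,lo,hi,near,rad):
    m=cv2.inRange(cv2.cvtColor(f['img'],cv2.COLOR_RGB2HSV),lo,hi)
    w=np.zeros_like(m);cv2.circle(w,tuple(int(round(v)) for v in near),rad,255,-1); m&=w
    n,l,st,_=cv2.connectedComponentsWithStats(m)
    return (l==1+np.argmax(st[1:,4])).astype(float) if n>1 else m*0.
def sockparts(r): return [cylpts(r,.004,.038),boxpts(.018,.018,.046,.038)]
def det(cam,name,near):
    L=[d for d in arm.cut_out(cam,name) if np.hypot(*(np.array(d['extent'][:2])-near))<9]
    return L[0]['mask'].astype(float) if L else None
BARLO,BARHI=(12,40,120),(26,170,255)
YLO,YHI=(22,190,120),(34,255,255)
E
python3 - <<'E'
from h import *
np.set_printoptions(precision=4,suppress=True)
t=grab('top');s=grab('side');F={'top':t,'side':s}
for n,u in(('top',(267,231)),('top',(312,230)),('top',(160,235)),('top',(372,205)),('top',(355,235)),('top',(332,226))):
    print(u,cv2.cvtColor(F[n]['img'],cv2.COLOR_RGB2HSV)[u[1],u[0]])
b0=back(t,(267,231),.04);w0=back(t,(342,226),.035);m0=back(t,(312,230),0)
print(b0,w0,m0)
def run(nm,parts,p0,lo,hi,z,rad,yaw=True,cams=('top','side')):
    vs=[]
    for c in cams:
        m=hsvm(F[c],lo,hi,proj(F[c],[p0[0],p0[1],z]),rad);vs.append((F[c],m))
        r=fit(vs[-1:],parts,p0,yaw); print(nm,c,m.sum(),r)
    print(nm,'both',fit(vs,parts,p0,yaw))
run('bar',[boxpts(.18,.04,.045)],[b0[0],b0[1],0.05],BARLO,BARHI,.02,48)
run('mark',[boxpts(.19,.052,.0001)],[m0[0],m0[1],0.05],YLO,YHI,0,48)
run('tray',[boxpts(.25,.08,.016)],[*back(t,(160,221),0)[:2],-.1],(0,0,0),(179,255,55),.0,60)
T=back(t,(160,221),0)
for nm,r,ut,us in(('socket_small',.0115,(150,246),(211,324)),('socket_medium',.0158,(163,194),(172,289)),('socket_large',.02,(160,221),(191,305))):
    vs=[]
    for c,u in(('top',ut),('side',us)):
        m=det(c,nm,u)
        if m is not None: vs.append((F[c],m))
    p0=[*back(t,ut,.05)[:2],-.1]
    print(nm,len(vs),fit(vs,sockparts(r),p0,False), [fit([v],sockparts(r),p0,False) for v in vs])
im=cv2.resize(t['img'][185:270,255:385,::-1],None,fx=6,fy=6,interpolation=cv2.INTER_CUBIC);cv2.imwrite('pics/c0.png',im)
E
```

```text
(267, 231) [ 23  84 242]
(312, 230) [ 26 157 243]
(160, 235) [150   4  58]
(372, 205) [110  98 174]
(355, 235) [ 10 140 235]
(332, 226) [135   2 243]
[0.4664 0.0445 0.04  ] [ 0.4876 -0.1712  0.035 ] [ 0.4785 -0.0873  0.    ]
bar top 884.0 (array([0.4659, 0.0405, 0.1644]), np.float64(0.11199871351255437))
bar side 1053.0 (array([0.468 , 0.0388, 0.1307]), np.float64(0.37151835093011565))
bar both (array([0.4669, 0.04  , 0.1569]), np.float64(0.24928112242606668))
mark top 0.0 (array([ 0.4785, -0.0873,  0.05  ]), np.float64(inf))
mark side 588.0 (array([ 0.4834, -0.0872,  0.1263]), np.float64(0.3300236761371215))
mark both (array([ 0.4785, -0.0873,  0.05  ]), np.float64(inf))
tray top 394.0 (array([ 0.499 ,  0.3639, -0.1099]), np.float64(5.1434657111575595))
tray side 355.0 (array([ 0.627,  0.377, -0.231]), np.float64(7.138029549848108))
tray both (array([ 0.6235,  0.3494, -0.1236]), np.float64(5.918926978062261))
socket_small 2 (array([0.4147, 0.3741]), np.float64(0.22464963383877534)) [(array([0.4148, 0.3732]), np.float64(0.2667454481792717)), (array([0.4158, 0.3733]), np.float64(0.18065624773894795))]
socket_medium 2 (array([0.5699, 0.3547]), np.float64(0.18317889033857998)) [(array([0.57  , 0.3553]), np.float64(0.19888127029953087)), (array([0.5707, 0.3538]), np.float64(0.1561764705882353))]
socket_large 2 (array([0.4921, 0.3623]), np.float64(0.2017555810990211)) [(array([0.4921, 0.3625]), np.float64(0.22131198028949797)), (array([0.4929, 0.3621]), np.float64(0.18135582316916268))]h.py:31: RuntimeWarning: divide by zero encountered in scalar divide
  for f,m in views: c+=np.abs(render(f,parts,p)-m).sum()/m.sum()
  np.max(np.abs(fsim[0] - fsim[1:])) <= fatol):
```

View pics/c0.png

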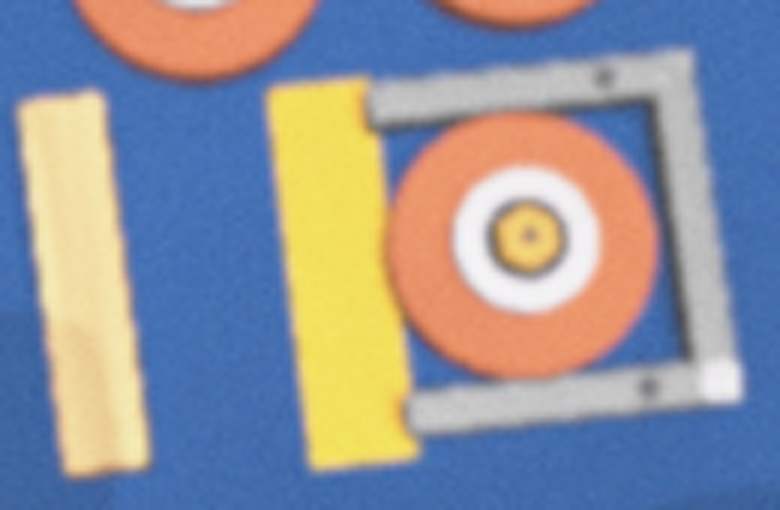

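The crop shows the nut at (528,235) and the recess about 36 mm across against the 68 mm flange. That suggests the 21 mm nut. I refine the mark, wheel, bar and tray poses.

```bash
cat > m.py <<'E'
from h import *
np.set_printoptions(precision=4,suppress=True)
def hull(m):
    o=np.zeros(m.shape,np.uint8); p=cv2.findNonZero(m.astype(np.uint8))
    cv2.fillConvexPoly(o,cv2.convexHull(p),1); return o.astype(float)
def measure(F,what):
  for nm,parts,p0,lo,hi,z,rad,yaw,hl in(
    ('bar',[boxpts(.18,.04,.045)],what.get('bar'),(10,35,80),(30,170,255),.02,42,True,True),
    ('mark',[boxpts(.19,.052,.0001)],[.4785,-.0873,.14],(22,120,80),(34,255,255),0,40,True,True),
    ('wheel',[cylpts(.065,.004,.032)],[.486,-.171,0],(3,90,80),(15,255,255),.02,36,False,True),
    ('flange',[cylpts(.034,.03,.042)],[.486,-.171,0],(0,0,200),(179,50,255),.042,17,False,True),
    ('tray',[boxpts(.25,.08,.016)],[.492,.362,-.1],(0,0,0),(179,110,95),.01,55,True,True)):
    if p0 is None or nm not in what: continue
    vs=[];out=[]
    for c in F:
        m=hsvm(F[c],lo,hi,proj(F[c],[p0[0],p0[1],z]),rad)
        if m.sum()<50: print(nm,c,'none');continue
        if hl:m=hull(m)
        vs.append((F[c],m)); r=fit(vs[-1:],parts,p0,yaw);out.append((c,m.sum(),r[0],round(r[1],3)))
    r=fit(vs,parts,p0,yaw); print(nm,*out,'both',r[0],round(r[1],3))
E
python3 - <<'E'
from m import *
F={c:grab(c) for c in('top','side')}
measure(F,dict(bar=[.4664,.0400,.15],mark=1,wheel=1,flange=1,tray=1))
E
```

```text
bar ('top', np.float64(957.0), array([0.4663, 0.0408, 0.1639]), np.float64(0.117)) ('side', np.float64(2102.0), array([0.4748, 0.0335, 0.1246]), np.float64(0.337)) both [0.4674 0.0399 0.1691] 0.253
mark ('top', np.float64(1089.0), array([ 0.4801, -0.085 ,  0.132 ]), np.float64(0.102)) ('side', np.float64(765.0), array([ 0.4807, -0.0862,  0.1313]), np.float64(0.122)) both [ 0.4806 -0.0856  0.14  ] 0.113
wheel ('top', np.float64(1572.0), array([ 0.4919, -0.1696]), np.float64(0.064)) ('side', np.float64(1161.0), array([ 0.4938, -0.1703]), np.float64(0.09)) both [ 0.4923 -0.1699] 0.078
flange ('top', np.float64(477.0), array([ 0.4922, -0.1709]), np.float64(0.106)) ('side', np.float64(287.0), array([ 0.4948, -0.1769]), np.float64(0.183)) both [ 0.4926 -0.1733] 0.176
tray ('top', np.float64(2294.0), array([ 0.493 ,  0.3632, -0.0898]), np.float64(0.078)) ('side', np.float64(3027.0), array([ 0.4952,  0.3631, -0.0907]), np.float64(0.102)) both [ 0.4936  0.3629 -0.0867] 0.093
```

```bash
cat > go.py <<'E'
from h import *
from scipy.spatial.transform import Rotation as Ro
C0=np.array([.4922,-.1700]);CY=.135
def cw(x,y,o=C0,a=CY): return o+np.array([np.cos(a)*x-np.sin(a)*y,np.sin(a)*x+np.cos(a)*y])
def rel(xyz,yaw,s=None):
    s=s or arm.sense();q=s['tcp_rot'];R=Ro.from_quat([q[1],q[2],q[3],q[0]]).as_matrix()
    d=R.T@(np.array(xyz)-s['eef_pos'])*100
    y=np.degrees(np.arctan2(R[1,0],R[0,0]));t=-(np.degrees(yaw)-y); t=(t+90)%180-90
    return np.round(d,2),round(t,1)
E
python3 - <<'E'
from m import *; from go import *
t=grab('top');F={'side':grab('side')}
for u in((288,176),(341,167)):
    p=back(t,u,.04)
    m=hull(hsvm(t,(3,90,80),(15,255,255),u,25)); r,_=fit([(t,m)],[cylpts(.065,.004,.032)],[p[0],p[1],0],False)
    d=r-C0;c,s=np.cos(CY),np.sin(CY); print('spare',r,'cradle frame',c*d[0]+s*d[1],-s*d[0]+c*d[1])
b=np.array([.4665,.0405]);d=b-C0;print('bar in cradle',c*d[0]+s*d[1],-s*d[0]+c*d[1])
a=cw(-.0,.256+.0);print('start',a);print(rel([*a,.231],CY),rel([*a,.003],CY), rel([*cw(0,.086+.031),.003],CY))
E
```

```text
spare [ 0.6366 -0.0097] cradle frame 0.1646706020777943 0.13945553599965704
spare [ 0.6679 -0.1661] cradle frame 0.17461898487058833 -0.01977890215756925
bar in cradle 0.0028650962550899398 0.21204370121144622
start [0.4577 0.0837]
(array([-43.67, -45.69,   0.03]), np.float64(-76.4)) (array([-43.67, -45.69,  22.83]), np.float64(-76.4)) (array([-30.15, -42.43,  22.83]), np.float64(-76.4))
```

Call:
carry_out:
  plan: [-7,-8,0,-12,-15,-16,0,-25,-23,-24,0,-38,-31,-32,0,-51,-37,-38,0,-64,-41,-43,0,-72,-44,-46.4,0,-76.4,-44,-46.4,0,-76.4,-44,-46.4,0,-76.4,-44,-46.4,0,-76.4,-44,-46.4,0,-76.4,-44,-46.4,0,-76.4,-44,-46.4,0,-76.4,-44,-46.4,0,-76.4]
  grip: 1

```text
time_s: 3.35
eef_pos: [0.4629, 0.0881, 0.2315]
tcp_rot: [0.0, 0.998, 0.066, 0.0]
wrist_force: [-0.0, -0.2, 0.2]
grip_width: 0.0851
```

```bash
python3 - <<'E'
from m import *; from go import *
s=arm.sense();print(s['eef_pos'],s['time_s'],s['wrist_force'])
print(rel([*cw(.003,.262),.003],CY))
F={'top':grab('top','top1.png'),'side':grab('side')}
measure(F,dict(bar=[.4664,.0400,.15],mark=1,wheel=1))
E
```

```text
[0.4629 0.0881 0.2315] 3.35 [-0.0149 -0.1567  0.1997]
(array([-0.27, -0.23, 22.85]), np.float64(-0.1))
bar ('top', np.float64(969.0), array([0.4651, 0.0412, 0.1695]), np.float64(0.122)) ('side', np.float64(2142.0), array([0.4734, 0.0354, 0.1215]), np.float64(0.347)) both [0.467  0.0404 0.1592] 0.252
mark ('top', np.float64(1085.0), array([ 0.481 , -0.0848,  0.1391]), np.float64(0.102)) ('side', np.float64(765.0), array([ 0.4805, -0.0862,  0.1331]), np.float64(0.126)) both [ 0.4796 -0.0858  0.1318] 0.117
wheel ('top', np.float64(1577.0), array([ 0.4915, -0.1698]), np.float64(0.065)) ('side', np.float64(1156.0), array([ 0.4938, -0.1701]), np.float64(0.091)) both [ 0.4925 -0.1697] 0.079
```

Call:
carry_out:
  plan: [-0.3,-0.3,6,0,-0.3,-0.3,12,0,-0.3,-0.3,17,0,-0.3,-0.3,21,0,-0.3,-0.3,22.8,0,-0.3,-0.3,22.8,0]

```text
time_s: 4.2
eef_pos: [0.4587, 0.0914, 0.0024]
tcp_rot: [-0.0, 0.998, 0.067, -0.001]
wrist_force: [0.4, 1.0, 0.2]
grip_width: 0.0855
```

Call:
carry_out:
  plan: [0,0.8,0,0,0,1.6,0,0,0,2.2,0,0,0,2.8,0,0,0,3.4,0,0,0,4.2,0,0,0,5,0,0,-0.1,5.9,0,0,-0.1,6.8,0,0,-0.1,7.7,0,0,-0.1,8.6,0,0,-0.2,9.5,0,0,-0.2,10.4,0,0,-0.2,11.2,0,0,-0.3,12,0,0,-0.3,12.6,0,0,-0.3,13.1,0,0,-0.3,13.4,0,0,-0.3,13.4,0,0]

```text
time_s: 6.58
eef_pos: [0.4749, -0.0415, 0.0034]
tcp_rot: [0.0, 0.998, 0.067, 0.0]
wrist_force: [0.6, -0.5, 0.1]
grip_width: 0.0854
```

```bash
python3 - <<'E'
from m import *; from go import *
s=arm.sense();print(s['eef_pos'],s['time_s'],s['wrist_force'])
print(rel([*cw(.0,.117),.003],CY))
t=grab('top','top2.png')
measure({'top':t},dict(bar=[*cw(0,.095),.135]))
cv2.imwrite('pics/c2.png',cv2.resize(t['img'][175:275,255:385,::-1],None,fx=6,fy=6,interpolation=cv2.INTER_CUBIC))
E
```

```text
[ 0.4749 -0.0415  0.0034] 6.575 [ 0.5876 -0.4576  0.0906]
(array([-0.02,  1.27,  0.04]), np.float64(-0.0))
bar ('top', np.float64(120.0), array([ 0.4938, -0.045 , -0.3393]), np.float64(8.452)) both [ 0.4938 -0.045  -0.3393] 8.452
```

View pics/c2.png

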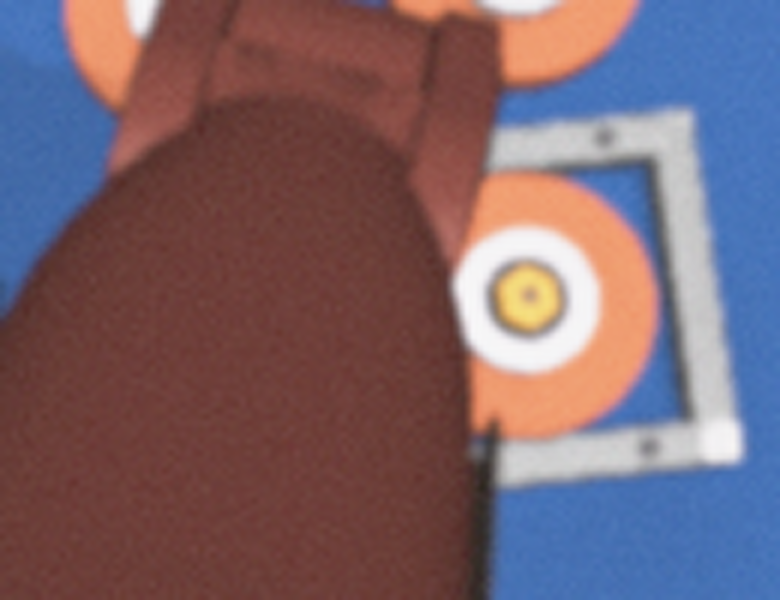

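The arm hides the bar from above. I push the rest slowly and watch the force.

Call:
carry_out:
  plan: [0,0.3,0,0,0,0.6,0,0,0,0.8,0,0,0,1.0,0,0,0,1.1,0,0,0,1.1,0,0]

```text
time_s: 7.38
eef_pos: [0.4763, -0.0523, 0.0033]
tcp_rot: [0.0, 0.998, 0.067, 0.0]
wrist_force: [-0.3, 0.5, 0.7]
grip_width: 0.0855
```

```bash
python3 - <<'E'
from m import *; from go import *
s=arm.sense();print(s['eef_pos'],s['wrist_force'],rel([*cw(.0,.117),.003],CY))
f=grab('side','side2.png')
u=proj(f,[*cw(0,.086),.02]).astype(int);print(u)
cv2.imwrite('pics/c3.png',cv2.resize(f['img'][u[1]-45:u[1]+45,u[0]-65:u[0]+65,::-1],None,fx=6,fy=6,interpolation=cv2.INTER_CUBIC))
E
```

```text
[ 0.4763 -0.0523  0.0033] [-0.3335  0.4779  0.7156] (array([-0.01,  0.17,  0.03]), np.float64(-0.0))
[302 209]
```

View pics/c3.png

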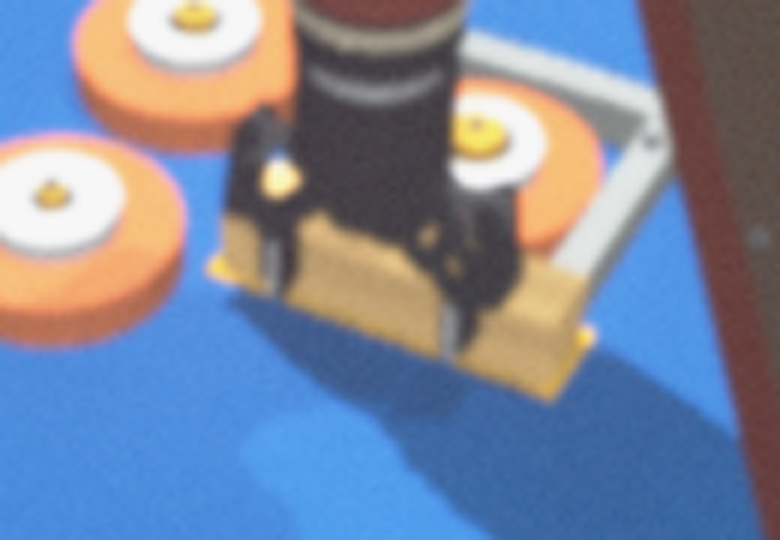

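The bar stands on the mark, with yellow strips showing at both ends and a thin strip at the front near (350,330). It may already touch the jaws. I push a few mm more until the force rises.

Call:
carry_out:
  plan: [0,0.1,0,0,0,0.2,0,0,0,0.2,0,0]

```text
time_s: 7.8
eef_pos: [0.4766, -0.0542, 0.0033]
tcp_rot: [0.0, 0.998, 0.067, 0.0]
wrist_force: [0.4, 0.4, 0.5]
grip_width: 0.0855
```

Call:
carry_out:
  plan: [0,0.1,0,0,0,0.2,0,0,0,0.2,0,0]

```text
time_s: 8.18
eef_pos: [0.4766, -0.0548, 0.0033]
tcp_rot: [-0.001, 0.998, 0.068, 0.0]
wrist_force: [-0.3, 8.8, 4.3]
grip_width: 0.0856
```

Call:
carry_out:
  plan: [0,0.15,0,0,0,0.15,0,0]

```text
time_s: 8.43
eef_pos: [0.4765, -0.0548, 0.0033]
tcp_rot: [-0.003, 0.998, 0.068, 0.0]
wrist_force: [0.1, 17.9, 7.2]
grip_width: 0.085
```

```bash
python3 - <<'E'
from h import *
s=arm.sense();print(s['eef_pos'],s['wrist_force'],s['ft_torque'])
E
```

```text
[ 0.47654611 -0.054795    0.00333594] [ 0.13752848 17.87648921  7.15542499] [ 3.07043374  0.20216812 -0.16569742]
```

Firm contact, with the moment about z small, so both jaws carry. Backing off and lifting.

Call:
carry_out:
  plan: [0,-1,0,0,0,-3,0,0,0,-3.5,-4,0,0,-6,-10,0,0,-12,-15,0,0,-18,-18,0,0,-24,-18,-2,0,-30,-18,-4,0,-36,-18,-6,0,-36,-18,-6]

```text
time_s: 9.68
eef_pos: [0.4279, 0.3023, 0.1832]
tcp_rot: [0.0, 0.993, 0.121, 0.0]
wrist_force: [0.8, 0.1, 0.3]
grip_width: 0.0855
```

```bash
python3 - <<'E'
from m import *; from go import *
s=arm.sense();print(s['eef_pos'],s['time_s'],s['wrist_force'])
t=grab('top');f=grab('side');F={'top':t,'side':f}
measure({'top':t},dict(bar=[*cw(0,.086),.135],mark=1,wheel=1))
print('expect bar',cw(0,.086))
for c in F:
  for k in('socket_medium','socket_small','socket_large','oil_bottle'):
    for d in arm.cut_out(c,k):
        r={'socket_medium':.0158,'socket_small':.0115,'socket_large':.02}.get(k); e=d['extent'][:2]
        if r: print(c,k,np.round(d['confidence'],2),e,fit([(F[c],d['mask'].astype(float))],sockparts(r),[*back(F[c],e,.04)[:2],-.088],False))
        else: print(c,k,fit([(F[c],d['mask'].astype(float))],[cylpts(.028,0,.10),cylpts(.012,.1,.14)],[*back(F[c],e,.06)[:2],0],False))
cv2.imwrite('pics/c4.png',cv2.resize(t['img'][175:275,255:385,::-1],None,fx=6,fy=6,interpolation=cv2.INTER_CUBIC))
E
```

```text
[0.4279 0.3023 0.1832] 9.675 [0.7802 0.0677 0.3441]
bar ('top', np.float64(2802.0), array([ 0.4779, -0.0925,  0.1944]), np.float64(0.647)) both [ 0.4779 -0.0925  0.1944] 0.647
mark top none
mark both [ 0.4785 -0.0873  0.14  ] nan
wheel ('top', np.float64(1570.0), array([ 0.4919, -0.17  ]), np.float64(0.066)) both [ 0.4919 -0.17  ] 0.066
expect bar [ 0.4806 -0.0848]
top socket_medium 0.57 [162.1, 194.2] (array([0.57  , 0.3555]), np.float64(0.20481061990013397))
top socket_small 0.34 [430.3, 173.8] (array([ 0.6546, -0.4272]), np.float64(0.8365263299412592))
top socket_small 0.16 [119.7, 180.4] (array([0.6141, 0.4716]), np.float64(0.5472768822831625))
top socket_large 0.74 [431.6, 224.1] (array([ 0.5202, -0.4291]), np.float64(0.7005266716486958))
top socket_large 0.57 [191.6, 241.7] (array([0.4325, 0.2611]), np.float64(0.1728441638435479))
top socket_large 0.43 [210.1, 148.9] (array([0.7256, 0.2287]), np.float64(0.6555910770105143))
top oil_bottle (array([0.6051, 0.4738]), np.float64(1.2189495798319325))
top oil_bottle (array([ 0.4542, -0.0854]), np.float64(0.7227088416011567))
side socket_medium 0.86 [172.3, 287.9] (array([0.5706, 0.3544]), np.float64(0.18993150240228543))
side socket_small 0.77 [210.6, 323.4] (array([0.4171, 0.3736]), np.float64(0.15740655637254902))
side socket_large 0.88 [165.1, 346.0] (array([0.4739, 0.4701]), np.float64(0.12022637795275591))
side socket_large 0.85 [192.9, 308.0] (array([0.4933, 0.3607]), np.float64(0.1373966174147384))
side socket_large 0.64 [241.6, 290.1] (array([0.4319, 0.2632]), np.float64(0.15284339124250737))
side oil_bottle (array([ 0.4603, -0.0543]), np.float64(0.9655515610674131))
side oil_bottle (array([0.5774, 0.3399]), np.float64(2.396912568306011))h.py:36: RuntimeWarning: invalid value encountered in scalar divide
  return r.x,r.fun/len(views)
```

View pics/c4.png

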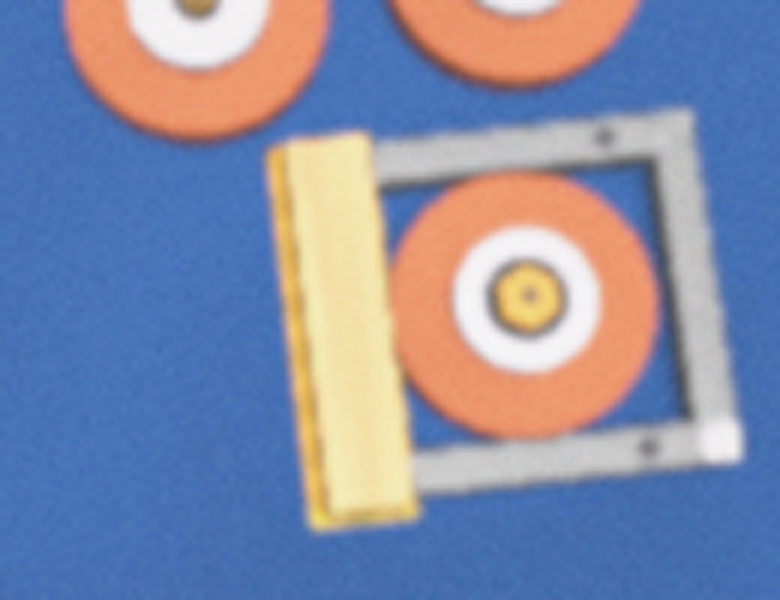

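The bar is flush on both jaw ends and inside the mark: yellow borders show at left and bottom, and none at the jaws. Now the medium socket.

```bash
python3 - <<'E'
from go import *
print(rel([.5703,.3553,.14],-.088),rel([.5703,.3553,.05],-.088))
E
```

```text
(array([15.06, -2.22,  4.34]), np.float64(18.7)) (array([15.06, -2.22, 13.34]), np.float64(18.7))
```

Call:
carry_out:
  plan: [5,-0.8,0,8,10,-1.5,0,16,14,-2.1,1,18.7,15.1,-2.2,3,18.7,15.1,-2.2,6,18.7,15.1,-2.2,9,18.7,15.1,-2.2,11.5,18.7,15.1,-2.2,13.3,18.7,15.1,-2.2,13.3,18.7]
  grip: 0.6

```text
time_s: 11.3
eef_pos: [0.5689, 0.3555, 0.0489]
tcp_rot: [0.001, 0.999, -0.044, -0.001]
wrist_force: [-0.0, -1.7, -0.3]
grip_width: 0.0514
```

Call:
carry_out:
  plan: [0,0,0,0,0,0,0,0,0,0,0,0,0,0,0,0,0,0,0,0]
  grip: 0

```text
time_s: 11.92
eef_pos: [0.571, 0.3567, 0.0516]
tcp_rot: [-0.0, 0.999, -0.044, 0.001]
wrist_force: [-0.8, 0.1, 6.1]
grip_width: 0.0196
```

```bash
python3 - <<'E'
from go import *
s=arm.sense();print(s['eef_pos'],s['time_s'],s['wrist_force'],s['grip_width'],s['ft_torque'])
print('lift',rel([.5703,.3553,.16],-.088))
f=grab('side')
u=proj(f,[.57,.355,.04]).astype(int)
cv2.imwrite('pics/c5.png',cv2.resize(f['img'][u[1]-45:u[1]+45,u[0]-65:u[0]+65,::-1],None,fx=6,fy=6,interpolation=cv2.INTER_CUBIC))
E
```

```text
[0.57099438 0.3566752  0.05162335] 11.925 [-0.83903559  0.10667602  6.09027608] 0.019582156817722195 [-0.1499733   0.21322004  0.02227466]
lift (array([ -0.04,   0.13, -10.84]), np.float64(0.0))
```

View pics/c5.png

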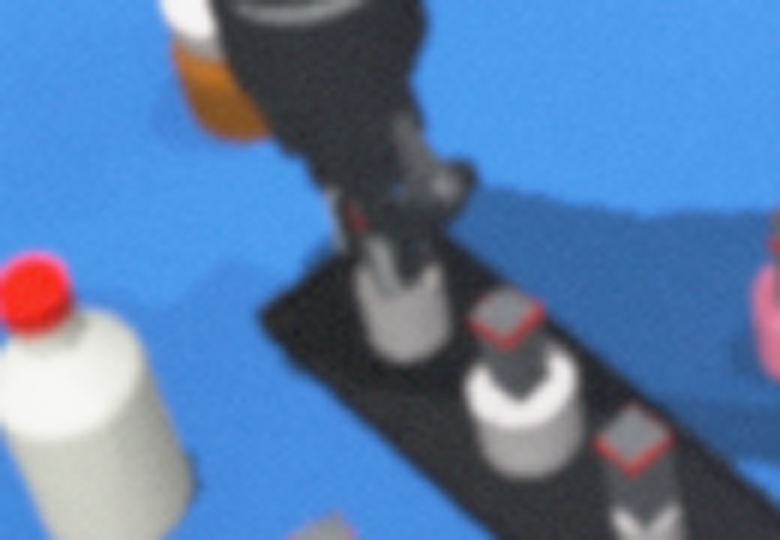

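It is gripped. The 6 N comes from the pads swinging forward as they close. Lifting, then to above the nut.

Call:
carry_out:
  plan: [0,0,-2,0,0,0,-5,0,0,0,-9,0,0,0,-12,0,0,0,-12,0]

```text
time_s: 12.6
eef_pos: [0.5716, 0.357, 0.1728]
tcp_rot: [-0.001, 0.999, -0.044, 0.002]
wrist_force: [1.2, -0.0, -2.2]
grip_width: 0.0193
```

```bash
python3 - <<'E'
from go import *
s=arm.sense();print(s['eef_pos'],s['wrist_force'],s['grip_width'],s['ft_torque'])
print('above nut',rel([*C0,.17],CY))
E
```

```text
[0.57161224 0.35697992 0.17283476] [ 1.17654091e+00 -3.68646799e-04 -2.18937115e+00] 0.0192843687775146 [ 0.02162286 -0.01394402 -0.03720228]
above nut (array([-3.32, 53.19,  0.14]), np.float64(-12.7))
```

Call:
carry_out:
  plan: [-0.3,4,0,-1,-0.7,9,0,-3,-1.1,15,0,-5,-1.5,21,0,-6,-1.9,27,0,-8,-2.2,33,0,-9,-2.6,39,0,-11,-2.9,45,0,-12,-3.1,50,0,-12.7,-3.3,53.2,0,-12.7,-3.3,53.2,0,-12.7,-3.3,53.2,0,-12.7]

```text
time_s: 14.1
eef_pos: [0.4904, -0.17, 0.1693]
tcp_rot: [-0.001, 0.998, 0.067, -0.001]
wrist_force: [0.2, 0.6, -2.1]
grip_width: 0.0197
```

```bash
python3 - <<'E'
from go import *
s=arm.sense();print(s['time_s'],s['eef_pos'],s['wrist_force'],s['grip_width'],rel([*C0,.1],CY))
f=grab('side');u=proj(f,[*s['eef_pos'][:2],s['eef_pos'][2]-.03])
L=arm.cut_out('side','socket_medium');print([(d['confidence'],d['extent']) for d in L],u)
u=u.astype(int)
cv2.imwrite('pics/c6.png',cv2.resize(f['img'][u[1]-35:u[1]+45,u[0]-50:u[0]+50,::-1],None,fx=7,fy=7,interpolation=cv2.INTER_CUBIC))
E
```

```text
14.1 [ 0.49043676 -0.17004473  0.16934684] [ 0.24919308  0.57669841 -2.11271246] 0.019661785762588008 (array([0.18, 0.03, 6.93]), np.float64(-0.0))
[(0.79, [318.0, 155.2, 12.8, 27.8])] [317.73192705 161.09481973]
```

View pics/c6.png

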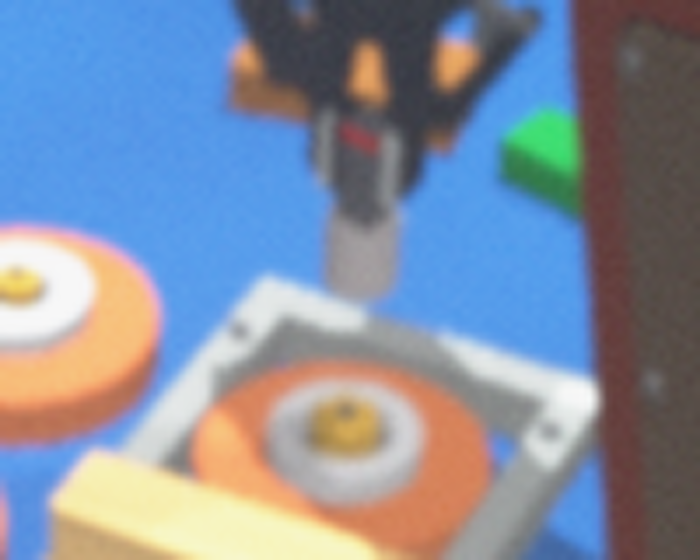

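```bash
cat > inh.py <<'E'
from m import *; from go import *
def socket_in_hand(r=.0158):
    s=arm.sense();f=grab('side');e=s['eef_pos']
    L=[d for d in arm.cut_out('side','socket_medium') if np.hypot(*(np.array(d['extent'][:2])-proj(f,[*e[:2],e[2]])))<20]
    if not L: print('none');return
    m=L[0]['mask'].astype(float); zb=e[2]-.0475
    # cup only: grey cylinder below fingers; fit x,y and base height via 3-parameter search
    def cost(q):
        return np.abs(render(f,[cylpts(r,q[2],q[2]+.034),boxpts(.018,.018,.046,q[2]+.034)],[q[0],q[1],CY])-m).sum()/m.sum()
    for z in (zb-.002,zb,zb+.002):
        rr=minimize(lambda q:cost([q[0],q[1],z]),e[:2],method='Nelder-Mead',options=dict(initial_simplex=[e[:2],e[:2]+[.005,0],e[:2]+[0,.005]],xatol=1e-4))
        print('z',round(z,4),rr.x,rr.x-e[:2],round(rr.fun,3))
E
python3 - <<'E'
from inh import *
socket_in_hand()
f=grab('side');t=grab('top')
for n,F_ in(('side',f),):
    m=hsvm(F_,(10,110,60),(30,255,255),proj(F_,[*C0,.05]),7);m=hull(m);print('nut',n,m.sum(),[ (A,fit([(F_,m)],[cylpts(A/2*1.08,.045,.05)],[*C0,0],False)) for A in(.014,.021,.028)])
    print('nut px',proj(F_,[*C0,.05]))
measure({'side':f},dict(wheel=1))
h=cv2.cvtColor(f['img'],cv2.COLOR_RGB2HSV);u=proj(f,[*C0,.042]).astype(int)
m=((h[...,1]<70)&(h[...,2]>90)).astype(float);w=np.zeros(m.shape,np.uint8);cv2.circle(w,tuple(map(int,u)),14,1,-1);m=hull(m*w)
print('flange',m.sum(),fit([(f,m)],[cylpts(.034,.032,.042)],[*C0,0],False))
E
```

```text
z 0.1203 [ 0.4921 -0.1722] [ 0.0013 -0.0026] 0.342
z 0.1223 [ 0.4909 -0.171 ] [ 0.     -0.0014] 0.349
z 0.1243 [ 0.4885 -0.167 ] [-0.0024  0.0026] 0.354
nut side 52.0 [(0.014, (array([ 0.4892, -0.1645]), np.float64(0.5981806184012066))), (0.021, (array([ 0.4889, -0.1653]), np.float64(0.3384521116138763))), (0.028, (array([ 0.4893, -0.1656]), np.float64(0.3911387631975867)))]
nut px [315.6237 184.7672]
wheel ('side', np.float64(881.0), array([ 0.4982, -0.1793]), np.float64(0.378)) both [ 0.4982 -0.1793] 0.378
flange 526.0 (array([ 0.4948, -0.1756]), np.float64(0.410507530008201))
```

Call:
carry_out:
  plan: [0.15,0,2,0,0.15,0,4,0,0.15,0,5.5,0,0.15,0,6.2,0,0.15,0,6.4,0,0.15,0,6.4,0]

```text
time_s: 15.15
eef_pos: [0.4928, -0.1707, 0.1067]
tcp_rot: [0.0, 0.998, 0.067, 0.0]
wrist_force: [-0.4, 0.8, -2.1]
grip_width: 0.0196
```

```bash
python3 - <<'E'
from inh import *
s=arm.sense();print(s['eef_pos'],s['wrist_force'],s['grip_width'],rel([*C0,.09],CY))
f=grab('side');u=proj(f,[*C0,.055]).astype(int);print(u)
cv2.imwrite('pics/c7.png',cv2.resize(f['img'][u[1]-30:u[1]+30,u[0]-40:u[0]+40,::-1],None,fx=9,fy=9,interpolation=cv2.INTER_CUBIC))
E
```

```text
[ 0.4928 -0.1707  0.1067] [-0.4326  0.7849 -2.1186] 0.01963954825272904 (array([-0.05, -0.08,  1.67]), np.float64(-0.0))
[315 183]
```

View pics/c7.png

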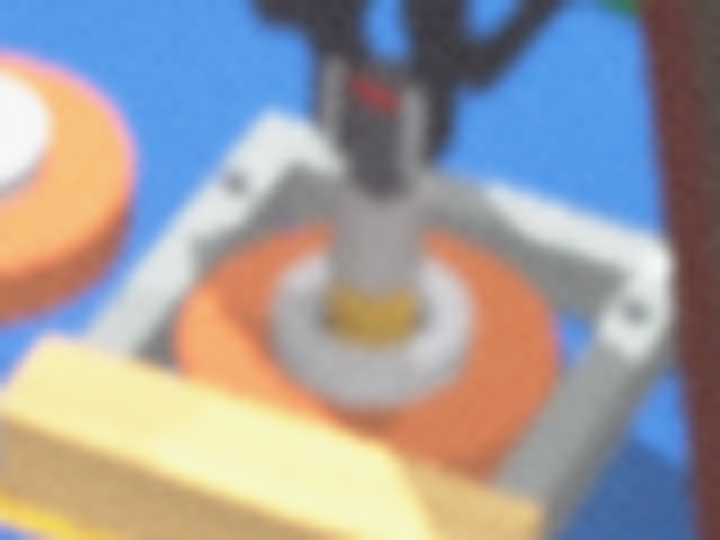

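The nut looks about as wide as the medium cup (328–420 against 330–422), so it may be the 28 mm one. The way to tell is to try it, gently.

Call:
carry_out:
  plan: [0,0,0.4,0,0,0,0.7,0,0,0,0.9,0,0,0,1.1,0,0,0,1.2,0,0,0,1.2,0]

```text
time_s: 15.95
eef_pos: [0.4935, -0.1717, 0.0971]
tcp_rot: [0.001, 0.998, 0.067, 0.001]
wrist_force: [-8.8, 0.1, 31.8]
grip_width: 0.0199
```

```bash
python3 - <<'E'
from h import *
s=arm.sense();print(s['eef_pos'],s['wrist_force'],s['ft_torque'])
import cv2
im=cv2.imread('pics/top0.png').astype(float);h=cv2.cvtColor(cv2.imread('pics/top0.png'),cv2.COLOR_BGR2HSV)
for c in((342,225),(341,165),(288,174)):
    p=im[c[1]-8:c[1]+9,c[0]-8:c[0]+9]; d=(p[...,2]-p[...,0]); yy,xx=np.mgrid[-8:9,-8:9]; w=np.hypot(xx,yy)<7.5
    d=np.clip(d,0,None)*w; print(c,d.max(),d.sum()/np.percentile(d[w],95),(d>60).sum())
E
```

```text
[ 0.49351706 -0.17166767  0.09707557] [-8.76739136  0.07432389 31.76547852] [ 0.26178116  1.89691275 -0.02246671]
(342, 225) 125.0 91.2439024390244 91
(341, 165) 122.0 50.44563279857398 48
(288, 174) 83.0 30.945121951219555 11
```

It stopped at TCP z = 97 mm, on top of the nut. The brass areas in the top view (91, 50, 31 px) also say this is the 28 mm nut, so the medium goes back and the large is next.

Call:
carry_out:
  plan: [0,0,-1,0,0,0,-4,0,0,0,-7.5,0,0.3,-6,-8,1.5,0.7,-12,-8,3,1,-18,-8,4.5,1.3,-24,-8,6,1.7,-30,-8,7.5,2,-36,-8,9,2.4,-42,-8,10.5,2.8,-48,-8,12,3.1,-51.5,-8,12.7,3.2,-53,-8,12.7,3.2,-53,-8,12.7,3.2,-53,-8,12.7]

```text
time_s: 17.82
eef_pos: [0.4533, 0.3576, 0.1742]
tcp_rot: [0.0, 0.999, -0.044, -0.0]
wrist_force: [0.3, 0.8, -1.2]
grip_width: 0.0197
```

```bash
python3 - <<'E'
from go import *
s=arm.sense();print(s['time_s'],s['eef_pos'],s['wrist_force'],s['grip_width'],rel([.571,.3567,.0525],-.088))
E
```

```text
17.825 [0.45332124 0.35760877 0.17424121] [ 0.2913036   0.80734522 -1.15561184] 0.01973386308282647 (array([11.73, -0.95, 12.17]), np.float64(-0.0))
```

Call:
carry_out:
  plan: [5,-0.4,0,0,10,-0.9,0,0,11.7,-0.95,2,0,11.7,-0.95,6,0,11.7,-0.95,9,0,11.7,-0.95,10.8,0,11.7,-0.95,11.6,0,11.7,-0.95,12.1,0,11.7,-0.95,12.1,0]

```text
time_s: 18.95
eef_pos: [0.5709, 0.3583, 0.0539]
tcp_rot: [-0.0, 0.999, -0.044, 0.0]
wrist_force: [0.2, 0.5, -1.4]
grip_width: 0.0194
```

Call:
carry_out:
  plan: [0,0,0,0,0,0,0,0,0,0,0,0]
  grip: 0.6

```text
time_s: 19.32
eef_pos: [0.5708, 0.3584, 0.0538]
tcp_rot: [-0.0, 0.999, -0.044, 0.0]
wrist_force: [0.1, -0.0, 0.4]
grip_width: 0.0514
```

Call:
carry_out:
  plan: [0,0,-2,0,0,0,-6,0,0,0,-9.5,0,0,0,-9.5,0]

```text
time_s: 19.82
eef_pos: [0.5724, 0.3591, 0.1518]
tcp_rot: [-0.001, 0.999, -0.044, 0.003]
wrist_force: [0.6, 0.2, -0.2]
grip_width: 0.0512
```

```bash
python3 - <<'E'
from m import *; from go import *
s=arm.sense();print(s['time_s'],s['eef_pos'],s['wrist_force'],s['grip_width'])
f=grab('side');t=grab('top')
for F_,c in((f,'side'),(t,'top')):
  for k,r in(('socket_large',.02),('socket_medium',.0158)):
    for d in arm.cut_out(c,k): 
        e=d['extent'];x=back(F_,e[:2],.04)
        if abs(x[1]-.363)<.05 : print(c,k,d['confidence'],fit([(F_,d['mask'].astype(float))],sockparts(r),[*x[:2],-.088],False))
u=proj(f,[.52,.36,.04]).astype(int)
cv2.imwrite('pics/c8.png',cv2.resize(f['img'][u[1]-50:u[1]+50,u[0]-65:u[0]+65,::-1],None,fx=6,fy=6,interpolation=cv2.INTER_CUBIC))
print(rel([.4928,.3620,.0505],-.088))
E
```

```text
19.825 [0.5724 0.3591 0.1518] [ 0.6211  0.2072 -0.2012] 0.05118974968349258
side socket_large 0.96 (array([0.4932, 0.3608]), np.float64(0.13615903092006032))
side socket_medium 0.74 (array([0.5701, 0.357 ]), np.float64(0.16567998994469585))
top socket_large 0.53 (array([0.4931, 0.3624]), np.float64(0.16276994668835276))
top socket_medium 0.44 (array([0.5699, 0.3575]), np.float64(0.2383479067302597))
(array([-7.71,  0.25,  9.67]), np.float64(0.0))
```

View pics/c8.png

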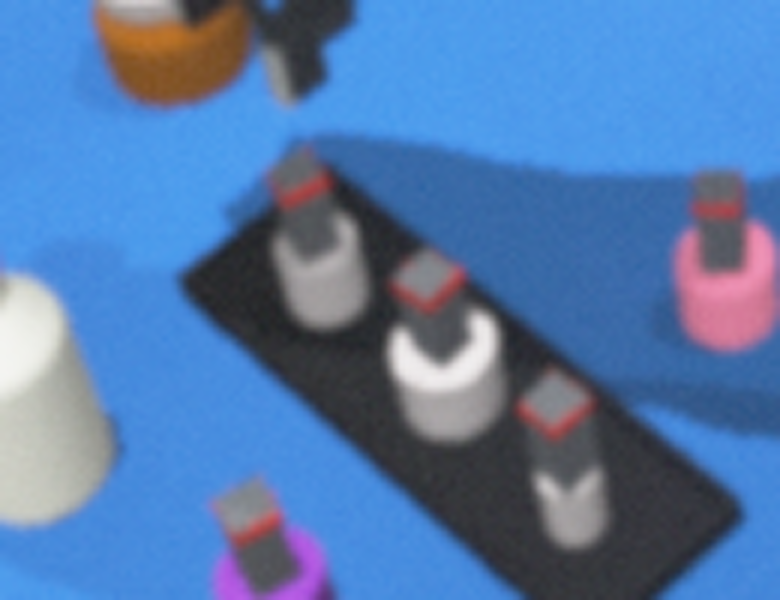

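The medium stands upright in the tray at (320,280), the large at (445,370). Gripping the large.

Call:
carry_out:
  plan: [-5,0.2,0,0,-7.6,0.25,2,0,-7.65,0.25,5,0,-7.65,0.25,8,0,-7.65,0.25,9.7,0,-7.65,0.25,9.7,0]

```text
time_s: 20.88
eef_pos: [0.4933, 0.3618, 0.05]
tcp_rot: [0.001, 0.999, -0.044, -0.001]
wrist_force: [-0.3, -0.2, -0.1]
grip_width: 0.0514
```

Call:
carry_out:
  plan: [0,0,0,0,0,0,0,0,0,0,0,0,0,0,0,0,0,0,0,0]
  grip: 0

```text
time_s: 21.5
eef_pos: [0.495, 0.3628, 0.0525]
tcp_rot: [-0.001, 0.999, -0.044, 0.001]
wrist_force: [0.1, 0.6, 6.7]
grip_width: 0.0174
```

Call:
carry_out:
  plan: [0,0,-2,0,0,0,-5,0,0,0,-9,0,0,0,-12,0,0,0,-12,0,0,0,-12,0]

```text
time_s: 22.25
eef_pos: [0.4935, 0.362, 0.1701]
tcp_rot: [0.0, 0.999, -0.044, -0.001]
wrist_force: [0.1, -0.9, -3.1]
grip_width: 0.0174
```

```bash
python3 - <<'E'
from go import *
s=arm.sense();print(s['eef_pos'],s['wrist_force'],s['grip_width'])
print('above nut',rel([*C0,.17],CY))
E
```

```text
[0.49353861 0.36196494 0.17010761] [ 0.12893296 -0.93923387 -3.07588686] 0.017350091697217462
above nut (array([4.510e+00, 5.301e+01, 5.000e-02]), np.float64(-12.7))
```

Call:
carry_out:
  plan: [0.4,4,0,-1,0.8,9,0,-3,1.3,15,0,-5,1.8,21,0,-6,2.3,27,0,-8,2.8,33,0,-9,3.3,39,0,-11,3.8,45,0,-12,4.3,50,0,-12.7,4.5,53,0,-12.7,4.5,53,0,-12.7,4.5,53,0,-12.7]

```text
time_s: 23.75
eef_pos: [0.492, -0.1688, 0.1701]
tcp_rot: [-0.001, 0.998, 0.067, -0.001]
wrist_force: [0.5, 0.5, -2.5]
grip_width: 0.0174
```

Call:
carry_out:
  plan: [0,0,2,0,0,0,4,0,0,0,5.5,0,0,0,6.2,0,0,0,6.4,0,0,0,6.4,0,0,0,6.4,0]

```text
time_s: 24.62
eef_pos: [0.4932, -0.1698, 0.1078]
tcp_rot: [0.0, 0.998, 0.067, 0.0]
wrist_force: [-0.4, 0.6, -2.5]
grip_width: 0.017
```

```bash
python3 - <<'E'
from inh import *
P=[]
f=grab('side')
for i in range(4): P.append(arm.sense()['eef_pos']); grab('side') if i<3 else 0
print(np.array(P),arm.sense()['time_s'],rel([*C0,.09],CY))
# socket cup bottom silhouette vs flange : horizontal centre of cup columns
u=proj(f,[*C0,.055]).astype(int);print(u)
cv2.imwrite('pics/c9.png',cv2.resize(f['img'][u[1]-30:u[1]+30,u[0]-40:u[0]+40,::-1],None,fx=9,fy=9,interpolation=cv2.INTER_CUBIC))
E
```

```text
[[ 0.4931 -0.1698  0.1078]
 [ 0.4931 -0.1697  0.1077]
 [ 0.493  -0.1697  0.1076]
 [ 0.4929 -0.1697  0.1076]] 24.825 (array([-0.08,  0.02,  1.76]), np.float64(-0.0))
[315 183]
```

View pics/c9.png

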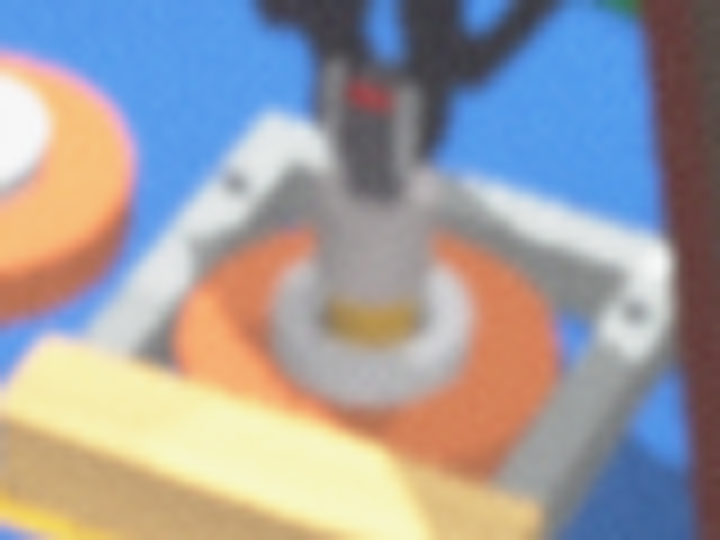

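The cup (centre about 376) sits over the nut (about 374) within roughly 1 mm. Descending gently.

Call:
carry_out:
  plan: [0,0,0.4,0,0,0,0.8,0,0,0,1.0,0,0,0,1.2,0,0,0,1.3,0,0,0,1.3,0]

```text
time_s: 25.58
eef_pos: [0.4928, -0.1695, 0.0943]
tcp_rot: [-0.0, 0.998, 0.067, -0.0]
wrist_force: [0.5, -0.0, -2.4]
grip_width: 0.0169
```

```bash
python3 - <<'E'
from go import *
s=arm.sense();print(s['eef_pos'],s['wrist_force'],s['ft_torque'],s['grip_width'],rel([*C0,.075],CY))
E
```

```text
[ 0.49277786 -0.16954328  0.09425736] [ 0.49332678 -0.00906301 -2.42503566] [-0.07467447 -0.0092062  -0.05220625] 0.016874290089560123 (array([-0.06,  0.04,  1.93]), np.float64(-0.0))
```

Call:
carry_out:
  plan: [0,0,0.2,0,0,0,0.4,0,0,0,0.6,0,0,0,0.8,0,0,0,0.8,0]

```text
time_s: 26.2
eef_pos: [0.4927, -0.1695, 0.0861]
tcp_rot: [-0.0, 0.998, 0.067, -0.0]
wrist_force: [0.1, 0.4, -3.0]
grip_width: 0.0173
```

Below the rim with no resistance, so it fits. I go on to the floor.

Call:
carry_out:
  plan: [0,0,0.2,0,0,0,0.4,0,0,0,0.6,0,0,0,0.8,0,0,0,0.9,0,0,0,0.9,0]

```text
time_s: 26.95
eef_pos: [0.4928, -0.1695, 0.0772]
tcp_rot: [-0.0, 0.998, 0.067, -0.0]
wrist_force: [-0.4, -0.2, -2.5]
grip_width: 0.0172
```

Call:
carry_out:
  plan: [0,0,0.1,0,0,0,0.2,0,0,0,0.3,0,0,0,0.35,0,0,0,0.35,0]

```text
time_s: 27.58
eef_pos: [0.4931, -0.1696, 0.0764]
tcp_rot: [0.001, 0.998, 0.067, 0.001]
wrist_force: [-9.8, 5.5, 32.4]
grip_width: 0.0172
```

It is on the floor: TCP 76.4 mm less the 48 mm grip offset gives a base at 28 mm. I ease the push a little and check everything.

Call:
carry_out:
  plan: [0,0,-0.1,0,0,0,-0.1,0]

```text
time_s: 27.82
eef_pos: [0.493, -0.1696, 0.0765]
tcp_rot: [0.0, 0.998, 0.067, 0.001]
wrist_force: [-6.1, 3.0, 19.7]
grip_width: 0.0172
```

```bash
python3 - <<'E'
from go import *
s=arm.sense();print(s['eef_pos'],s['tcp_rot'],s['wrist_force'],s['grip_width'],s['time_s'])
f=grab('side')
cv2.imwrite('pics/c10.png',cv2.resize(f['img'][130:370,90:410,::-1],None,fx=2.5,fy=2.5,interpolation=cv2.INTER_CUBIC))
E
```

```text
[ 0.49300649 -0.16961691  0.07646721] [3.48479446e-04 9.97739026e-01 6.72045743e-02 5.09901840e-04] [-6.1497394   2.98552011 19.72327916] 0.01720549368960945 27.825
```

View pics/c10.png

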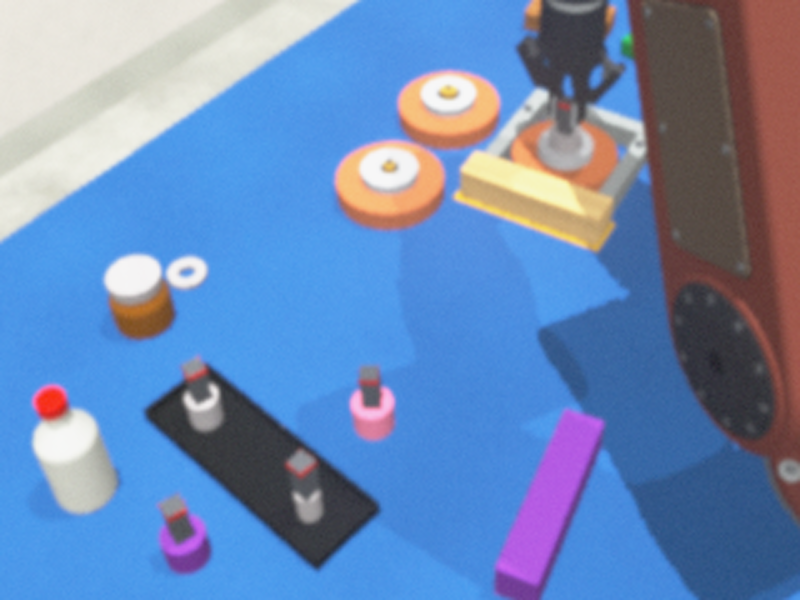

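The large socket is seated at (565,145) and the bar is flush at (535,200). The medium (203,395) and small (305,490) sockets stand in the tray, and the bystanders in view have not moved. Handing in.

```bash
python3 -c "
from plant import arm
arm.close_job();s=arm.sense();print(s['time_s'],s['eef_pos'],s['wrist_force'])"
```

```text
the job is handed in; nothing more can be done
the job is handed in; nothing more can be done
```

The job is done and handed in at about 28 s of the 72 s allowed.

- **Stop bar:** I pushed it along the bench with the open fingers until it met the jaws at 18 N. A top view afterwards showed it flush on both jaw ends and inside the yellow mark. My silhouette fit failed on the bar at that point, so that check is by eye plus the contact force.
- **Wrong socket:** I first took the nut for 21 mm and tried the medium socket. It stopped on top of the nut at 32 N, and the brass area in the top picture also pointed to 28 mm. I put it back, and it stands upright in the tray with the small one, which I never moved.
- **Right socket:** The large socket slid over the nut with no resistance and met the floor of the recess at a gripper height of 76.4 mm. With a grip offset of about 48 mm, that puts its underside at 28 mm, the depth asked for. I finished still gripping it upright, pushing down with about 20 N. A sideways force of about 7 N remained.

In the last picture the bottle, jar, washer and look-alikes were where they started. The wood offcut and compound bar were only partly in view and the screwdriver was out of it, but the arm never went near them.

I viewed 12 pictures, two past the budget.

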